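Put the pressing kit back in its fitted tray

ROBOT

A 6-joint arm with a two-finger parallel gripper is mounted at the origin on a cart in front of the work surface, level with it; the furniture and walls round the work are solid. World frame = base frame: x ahead of the robot, y to its left, z up, the work surface at z = 0. Lengths are in m, angles in rad, forces in N, time in s.
With the tool pointing down it reaches from about 0.35 to 0.95 m from the base axis. Payload 17.4 kg.
Tool frame: the origin (TCP) lies on the centre line of the jaws, within the pads' length; the fingertips stand 22 mm ahead of it and the grasp point (between the pads) lies 3 mm ahead of it; z points along the fingers, y is the line along which they close (so a half turn about z gives the same grasp; the last joint's range is limited). The gripper opens to 93 mm and grips with 3 to 60 N. Pads are 15 mm wide; open, the fingers measure 128 mm over their backs; the gripper's body (75 mm by 188 mm) begins 65 mm behind the grasp point.
Start: joints at [1.16, 0.116, 1.442, -0, 1.584, -0.038], TCP at [0.246, 0.629, 0.241] pointing down, gripper open.
Joint ranges: [-2.83, 2.83], [-0.83, 2.19], [0.07, 2.5], [-1.14, 4.28], [0.01, 3], [-2.97, 2.97]. Speed limits (rad/s): [1.89, 1.89, 2.22, 3.14, 3.14, 3.14].

INTERFACE

Orientations are given as [roll, pitch, yaw] about the fixed x, y, z axes, in that order (R = Rz(yaw) Ry(pitch) Rx(roll)).
In Python, from rig import r gives the robot as it stands.
- The arm moves only by the tool step_hand, called after "Emit:" by a JSON object that holds its "name" and its "arguments". Schema: {"type":"object","properties":{"steps":{"type":"array","items":{"type":"array","items":{"type":"array","items":{"type":"number"},"minItems":7,"maxItems":7},"minItems":1,"maxItems":20},"minItems":1,"maxItems":1},"force":{"type":"number"},"only":{"type":"string"},"quiet":{"type":"boolean"},"lines":{"type":"string"}},"required":["steps"],"additionalProperties":false}. steps is a list that holds a single list of rows (three levels of brackets), with 1 to 20 rows, each of 7 numbers: the finger opening in m, then dx, dy, dz in fractions of the full range, 1 being 0.6 m, then a rotation vector rx, ry, rz in shares of 90 degrees (1.0 is 90 degrees); each row is the pose to reach, as a shift and turn from the pose commanded when the call began, along the tool's axes at that moment; what a row does not reach only later rows make up. A row lasts 1/10 s, in which the tool goes at most 0.05 m and 0.15 rad, less where a joint would pass 70% of its speed; a pose out of reach is approached as far as the arm can. The fingers move at their own pace and stop on an object; force is the grip in N (left out, the last holds). Time passes only in rows, so rows that do not move let the fingers close. The tool returns the time, the measured TCP pose, the force, the opening and the grip force at its end. only (a regular expression) keeps the lines of the reply that match it, lines (a string "A,B") keeps lines A to B, and quiet returns only ok. No shift or turn number may pass 1 either way. Input that does not fit is refused with a message, and nothing moves.
- r.sense(): the state, without advancing time (a new reading comes with each control period).
- r.capture(name): name is "scene" or "top"; returns a dict with "color" (480x640x3 uint8, blue, green, red), "z_map" (480x640 float32, m along the optical axis (not along the pixel's ray), 0 where there is no reading), "fovy" (degrees; the focal length in pixels is half the picture's height over the tangent of half this angle, whatever the lens; pixels are square), "cx", "cy" (the principal point, pixels), "k1" (the pictures are not rectified: a ray, as slopes to the right and down, at radius r is drawn at 1 + k1 r^2 times it, then the intrinsics apply), "xyz" and "orientation" of the camera in the world. Camera axes: x right, y down, z forward; pixel columns grow to the right and rows downward; lengths in m; the calibration is good to about 2 mm. A picture is of the moment at which its call begins.
- r.close_job(): hands the job in; it is judged then, once.
The state is a dict: "time": time; "joints": joint angles; "joint_vel": joint speeds; "tau": joint torques, N m; "tcp_pos": TCP position; "ee_rot": TCP orientation; "contact_force": force on the tool from outside, world axes, zero at the start; "torque": the same for the moment, N m; "finger_gap": finger opening in m; "gripper_force": force on a finger pad.
Only numpy, scipy, OpenCV 4.12 (cv2) and the standard library are available. Lean on these libraries where they do the work, as an engineer would, in place of code of your own. Each camera call takes 0.05 s, during which the arm holds its last target. There are 200 camera calls.

TASK

Put the pressing kit away in the wooden tray: stand each of the three metal weights scattered round the tray (not those at the back among the bottles) fully down in the round pocket made for its size (the slimmest in the smallest, the widest in the largest), and lay the bone folder flat and centred across both cradles of its rest. The jar and the thread spool are about the same size but do not belong to the kit: leave them standing where they are.

Things in the scene. Friction and masses are not known exactly. Their poses are not given: they have to be found in the camera images.
- weight_slim: loose metal weight, round, 32 mm across, knob on top; grey, the slimmest and tallest of the three; 54 mm tall with the knob, 0.24 kg +- a third. Grip it round the upright body, which reaches from the foot to 36 mm above it. Origin: centre of its underside; z up. It belongs in the smallest pocket. If left of the tray, a 36 mm high picture frame is close behind (+x).
- weight_middle: loose metal weight, round, 38 mm across, knob on top; grey, the middle one of the three in width and height; 46 mm tall with the knob, 0.27 kg +- a third. Grip it round the upright body, which reaches from the foot to 28 mm above it. Origin: centre of its underside; z up. It belongs in the middle-sized pocket. If left of the tray, a 36 mm high picture frame is close behind (+x).
- weight_wide: loose metal weight, round, 45 mm across, knob on top; brass, the widest and lowest of the three; 40 mm tall with the knob, 0.30 kg +- a third. Grip it round the upright body, which reaches from the foot to 22 mm above it. Origin: centre of its underside; z up. It belongs in the largest pocket. If left of the tray, a 36 mm high picture frame is close behind (+x).
- bone_folder: loose, flat, cream-coloured bone folder (smooth paper-creasing tool) lying on the desk, 142 mm long (its y), 23 mm wide (x), 8 mm thick (z), rounded ends, 25 g. Origin: centre of its underside. It belongs on the folder rest, either end first.
- pocket_small: wooden block fixed in the tray, 70 (x) x 78 (y) x 13 mm high, with a round pocket in its middle 44 mm across (the smallest of the three), 9 mm deep, mouth bevelled 2 mm: 6 mm of play round its 32 mm weight. Origin: centre of the underside; pocket floor 4 mm, block top 13 mm above it. The blocks stand in a row along y, 79 mm apart, in any order; the rest lies to -x.
- pocket_medium: wooden block fixed in the tray, 70 (x) x 78 (y) x 13 mm high, with a round pocket in its middle 50 mm across (the middle size of the three), 9 mm deep, mouth bevelled 2 mm: 6 mm of play round its 38 mm weight. Origin: centre of the underside; pocket floor 4 mm, block top 13 mm above it. The blocks stand in a row along y, 79 mm apart, in any order; the rest lies to -x.
- pocket_large: wooden block fixed in the tray, 70 (x) x 78 (y) x 13 mm high, with a round pocket in its middle 57 mm across (the largest of the three), 9 mm deep, mouth bevelled 2 mm: 6 mm of play round its 45 mm weight. Origin: centre of the underside; pocket floor 4 mm, block top 13 mm above it. The blocks stand in a row along y, 79 mm apart, in any order; the rest lies to -x.
- folder_rest: rest on the robot's side of the fixed wooden tray (156 x 254 mm, floor 6 mm, rim 16 mm above the desk) that holds the blocks too: two cradles 104 mm apart along y, 14 mm long, each with a flat seat 18 mm above the origin, 40 mm wide (x) between lips 8 mm higher. The folder lies along y over both; between them all is under 4 mm. Origin: underside, midway. Blocks begin 40 mm to +x.
- jar: loose round jar with a black screw lid, 39 mm across and 54 mm tall; no weight: it stays where it stands. Origin: centre of its underside.
- spool: loose spool of dark red thread with pale flanges, 32 mm across and 42 mm tall; no weight: it stays where it stands. Origin: centre of its underside.

How it is judged:
By the outcome, as a careful person would: the job done as asked, in the order asked, and still so for the second after the job is handed in, with the robot touching nothing.
It also fails if it takes over 115 s, if anything falls off the work surface, if the arm or the gripper's body presses on something with over 40 N, if the wrist force passes 120 N, or if a joint passes its speed limit or range.

## Working session

There is one attempt and no reset: what is moved stays moved. The work goes in short steps, Python scripts to look and compute and a tool call to move; the robot and the scene stay as the last step left them, time stands still between calls to the robot, and variables do not carry over. Pictures are saved under pics/ and viewed, at most 14 in all, crops included, and the job is handed in when it is done.

```bash
ls; mkdir -p pics
```

Run:
```python
from rig import r
import cv2,numpy as np
s=r.sense();print(s)
for n in("top","scene"):
    c=r.capture(n);cv2.imwrite(f"pics/{n}1.png",c["color"]);np.savez(f"{n}1.npz",**c)
    print({k:v for k,v in c.items() if k not in("color","z_map")})
```

```text
pics
rig.py
{'time': 0.0, 'joints': array([ 1.16020804e+00,  1.16511299e-01,  1.44225043e+00,  1.26390779e-06,
        1.58398802e+00, -3.77714893e-02]), 'joint_vel': array([ 0.0004527 , -0.00248244, -0.00048443, -0.00230907,  0.00033916,
       -0.00021259]), 'tau': array([-6.01722695e-05, -7.21261239e+01, -6.22607160e+01,  7.79298088e-02,
        2.37934745e-02, -1.70623148e-04]), 'tcp_pos': array([0.24578483, 0.62848009, 0.23989731]), 'ee_rot': array([-3.14043643e+00, -4.49576672e-05,  2.76877585e+00]), 'contact_force': array([ 0.72145195, -0.55261474, -0.04962343]), 'torque': array([0.02706683, 0.01877495, 0.04863801]), 'gripper_force': 0.0, 'finger_gap': 0.09298096870321641}
{'fovy': 47.67336771632441, 'cx': 324.1623532309822, 'cy': 240.4105474168486, 'k1': -0.11144075654116746, 'xyz': array([ 0.37175107, -0.03583503,  1.41145177]), 'orientation': array([-3.04967839e+00, -9.38667134e-05, -1.58433449e+00])}
{'fovy': 51.29970229070794, 'cx': 321.0108480194984, 'cy': 235.0699358526145, 'k1': -0.04544693334677837, 'xyz': array([-0.13860435, -0.60961287,  0.49696991]), 'orientation': array([-2.04169036e+00,  7.34531718e-04, -8.24495266e-01])}
```

View pics/top1.png

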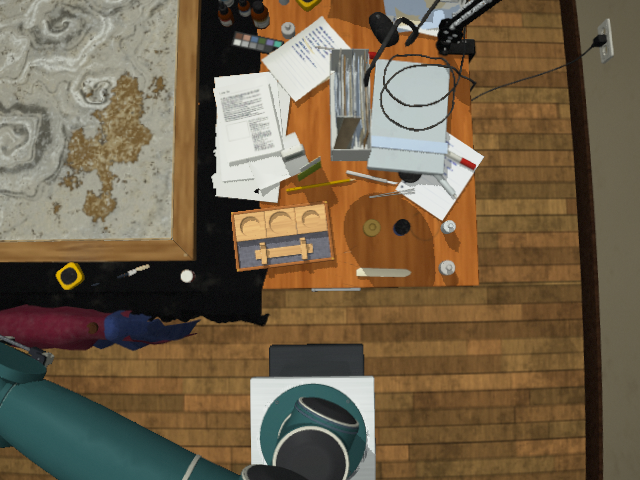

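View pics/scene1.png

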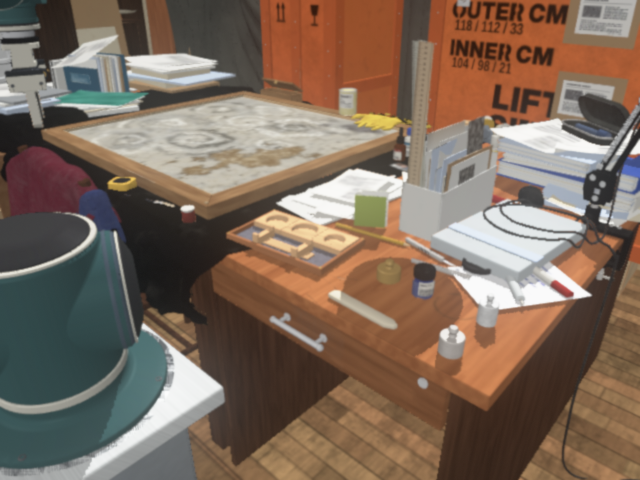

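The top view shows the tray at about (283,237), the brass weight at (372,228), the jar at (402,227), grey weights at (448,227) and (447,267), and the folder at (383,272). The spool is probably at (187,276), left of the tray. In the scene view the brass weight is at (388,271), the jar at (424,282), and the grey weights at (487,312) and (452,343).

Create h.py:
```python
import numpy as np,cv2
from scipy.spatial.transform import Rotation as R
def K(c):
    f=240/np.tan(np.radians(float(c["fovy"]))/2)
    return np.array([[f,0,float(c["cx"])],[0,f,float(c["cy"])],[0,0,1]]),np.array([float(c["k1"]),0,0,0,0])
def cam(c): return R.from_euler("xyz",c["orientation"]).as_matrix(),np.array(c["xyz"])
def ray(c,uv):
    k,d=K(c);M,o=cam(c)
    n=cv2.undistortPoints(np.array(uv,float).reshape(-1,1,2),k,d).reshape(-1,2)
    return o,np.c_[n,np.ones(len(n))]@M.T
def plane(c,uv,z):
    o,d=ray(c,uv);return o+d*((z-o[2])/d[:,2])[:,None]
def proj(c,p):
    k,d=K(c);M,o=cam(c);q=(np.array(p,float).reshape(-1,3)-o)@M
    return cv2.projectPoints(q,np.zeros(3),np.zeros(3),k,d)[0].reshape(-1,2)
def points(c):  # world xyz map from depth
    v,u=np.mgrid[0:480,0:640];uv=np.c_[u.ravel(),v.ravel()]
    o,d=ray(c,uv);return (o+d*c["z_map"].reshape(-1,1)).reshape(480,640,3)
```

Run:
```python
import numpy as np,cv2
from h import *
T=np.load("top1.npz");S=np.load("scene1.npz")
P=points(T);Q=points(S)
for n,(u,v) in dict(brass=(372,228),jar=(402,227),gA=(448,227),gB=(447,267),fold=(383,272),sp=(187,276),tray=(283,237),desk=(340,220)).items():
    print(n,plane(T,[(u,v)],.03)[0].round(4),P[v,u].round(4))
for n,(u,v) in dict(brass=(388,271),jar=(424,282),gA=(487,312),gB=(452,343),sp=(188,215)).items(): print("S",n,Q[v,u].round(4))
a=cv2.resize(T["color"][195:285,225:340],None,fx=6,fy=6,interpolation=cv2.INTER_CUBIC)
cv2.imwrite("pics/traycrop.png",a)
a=cv2.resize(T["color"][205:290,345:470],None,fx=6,fy=6,interpolation=cv2.INTER_CUBIC)
cv2.imwrite("pics/rightcrop.png",a)
a=cv2.resize(S["color"][200:370,170:510],None,fx=2.3,fy=2.3,interpolation=cv2.INTER_CUBIC)
cv2.imwrite("pics/scrop.png",a)
```

```text
brass [ 0.5293 -0.1607  0.03  ] [ 0.5287 -0.1602  0.0354]
jar [ 0.5309 -0.2379  0.03  ] [ 0.5278 -0.2339  0.0568]
gA [ 0.5294 -0.357   0.03  ] [ 0.5281 -0.3544  0.0414]
gB [ 0.4265 -0.3509  0.03  ] [ 0.4258 -0.347   0.0471]
fold [ 0.4163 -0.1863  0.03  ] [ 0.417  -0.1887  0.0078]
sp [0.4124 0.3144 0.03  ] [0.4121 0.3117 0.0404]
tray [0.5093 0.0674 0.03  ] [0.5117 0.0693 0.0051]
desk [ 0.5511 -0.079   0.03  ] [ 0.5556 -0.0801 -0.0051]
S brass [ 0.5232 -0.1649  0.0217]
S jar [ 0.5209 -0.2425  0.0322]
S gA [ 0.5168 -0.3628  0.0292]
S gB [ 0.4106 -0.3604  0.0295]
S sp [0.4079 0.3049 0.0276]
```

View pics/traycrop.png

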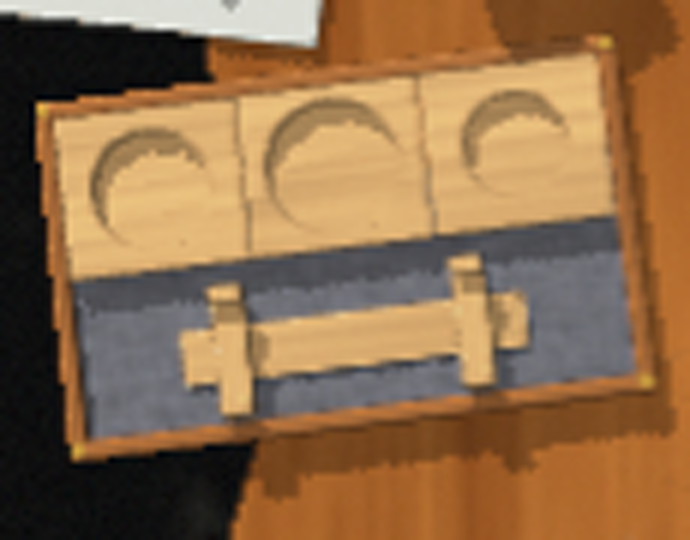

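View pics/rightcrop.png

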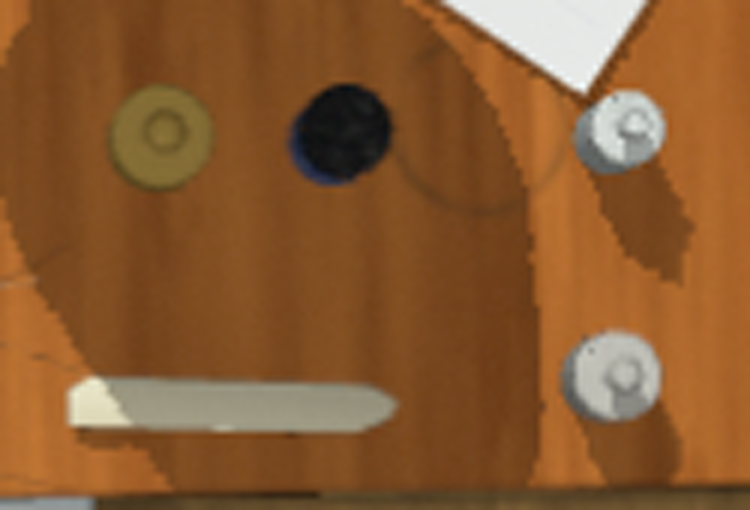

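View pics/scrop.png

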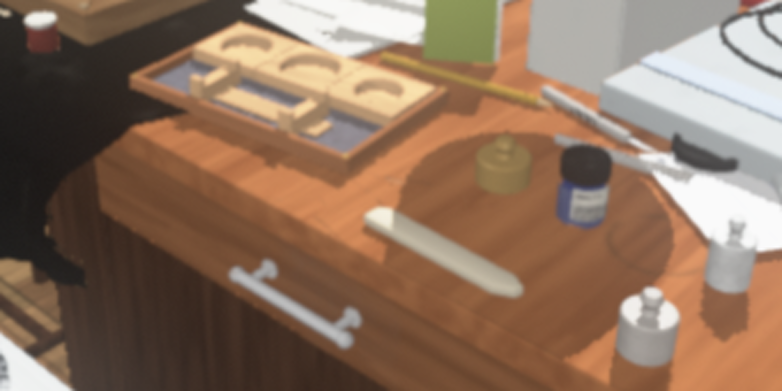

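The crops show the pockets, left to right: medium, large, small. The folder rest lies on the robot side. The slim weight is the far right one (crop 625,130) and the middle one is nearer (615,376). The spool has a white flange and red thread, and stands left of the tray.

Run:
```python
import numpy as np,cv2
from h import *
T=np.load("top1.npz");S=np.load("scene1.npz")
t=lambda pts:np.array(pts,float)/6+np.array([225,195])-.42
rc=lambda pts:np.array(pts,float)/6+np.array([345,205])-.42
C=plane(T,t([(40,105),(608,39),(652,385),(75,457)]),.016)
print("corners",C[:,:2].round(4),"sides",[np.linalg.norm(C[i]-C[i-1]).round(4) for i in range(4)])
ctr=C.mean(0);ey=(C[0]-C[1]+C[3]-C[2]);ey/=np.linalg.norm(ey);ex=np.array([ey[1],-ey[0],0])
print("centre",ctr.round(4),"yaw",np.arctan2(ex[1],ex[0]).round(4))
fr=lambda p:np.c_[(p-ctr)@ex,(p-ctr)@ey].round(4)
B=plane(T,t([(54,122),(237,98),(248,257),(72,280),(417,76),(434,234),(602,55),(612,214)]),.013)
print("block corners",fr(B).tolist())
# pocket rims at z .013: leftmost/rightmost/top/bottom seen
for n,p in dict(med=[(91,190),(150,128)],lar=[(265,180),(330,97)],small=[(462,140),(515,90)]).items():print(n,fr(plane(T,t(p),.013)).tolist())
# cradle lips: left cradle ends, right cradle ends (z .026)
print("cradle",fr(plane(T,t([(224,292),(237,408),(466,262),(481,378)]),.024)).tolist())
# folder
G=T["color"].astype(int);hsv=cv2.cvtColor(T["color"],cv2.COLOR_BGR2HSV)
m=((hsv[...,1]<90)&(hsv[...,2]>100)).astype(np.uint8)
n,l,st,ce=cv2.connectedComponentsWithStats(m)
for i in range(1,n):
    x,y,w,h,a=st[i]
    if 340<x<470 and 205<y<285 and a>60:
        cnt=np.argwhere(l==i)[:,::-1]
        z={1:.008}.get(1) if w>40 else .04
        p=plane(T,cnt,z)[:,:2].astype(np.float32)
        print(st[i],ce[i].round(2),[np.round(q,4) for q in cv2.minAreaRect(p*1000)])
for n,(p,z) in dict(slimtop=((624,129),.036),slimknob=((635,123),.052),midtop=((613,377),.028),midknob=((625,374),.044),brasstop=((161,136),.022),brassknob=((166,130),.038)).items():
    print(n,plane(T,rc([p]),z)[0].round(4))
s=lambda pts:np.array(pts,float)/2.3+np.array([170,200])-.28
for n,(p,z) in dict(slimknob=((737,228),.052),midknob=((653,296),.044),brassknob=((506,142),.037)).items():
    print("S",n,plane(S,s([p]),z)[0].round(4))
```

```text
corners [[ 0.5776  0.203 ]
 [ 0.6029 -0.0436]
 [ 0.4527 -0.0604]
 [ 0.425   0.1876]] sides [np.float64(0.1535), np.float64(0.2479), np.float64(0.1512), np.float64(0.2495)]
centre [0.5146 0.0716 0.016 ] yaw 0.1068
block corners [[0.0691, 0.1191], [0.0698, 0.0388], [0.0004, 0.0416], [-0.0004, 0.1185], [0.0699, -0.0399], [0.0006, -0.0393], [0.0694, -0.1207], [0.0, -0.1166]]
med [[0.0375, 0.1061], [0.0614, 0.0778]]
lar [[0.0327, 0.0306], [0.0654, -0.0014]]
small [[0.0398, -0.0561], [0.0587, -0.0814]]
cradle [[-0.0146, 0.0524], [-0.0646, 0.0524], [-0.0142, -0.0519], [-0.0643, -0.0525]]
[441 220  15  13 145] [448.1  226.06] [array([ 530.9427, -354.8135]), array([36.2267, 31.1356]), np.float64(88.0313)]
[439 260  16  15 186] [446.85 267.18] [array([ 426.1695, -347.4168]), array([38.6504, 35.5661]), np.float64(89.0426)]
[356 268  55   9 427] [382.09 272.16] [array([ 417.0356, -188.8156]), array([140.0186,  20.6769]), np.float64(89.1264)]
slimtop [ 0.5311 -0.3572  0.036 ]
slimknob [ 0.5317 -0.3583  0.052 ]
midtop [ 0.4256 -0.3507  0.028 ]
midknob [ 0.4261 -0.3522  0.044 ]
brasstop [ 0.5322 -0.1599  0.022 ]
brassknob [ 0.5329 -0.1607  0.038 ]
S slimknob [ 0.5209 -0.3623  0.052 ]
S midknob [ 0.4248 -0.3531  0.044 ]
S brassknob [ 0.5316 -0.1615  0.037 ]
```

Create g.py:
```python
import sys,numpy as np
from rig import r
from scipy.spatial.transform import Rotation as R
x,y,z,yaw=map(float,sys.argv[1:5]);s=r.sense()
M=R.from_euler("xyz",s["ee_rot"]);G=R.from_euler("xyz",[np.pi,0,yaw])
print("shift",M.inv().apply(np.array([x,y,z])-s["tcp_pos"]).round(4),"rot",(M.inv()*G).as_rotvec().round(4))
```

```bash
python3 g.py 0.45 0.05 0.2 1.571
```

Run:
```python
import numpy as np
from h import *
T=np.load("top1.npz");P=points(T)
ctr=np.array([.5146,.0716]);a=.1068;ex=np.array([np.cos(a),np.sin(a)]);ey=np.array([-ex[1],ex[0]])
q=P[...,:2]-ctr;X=q@ex;Y=q@ey
def z(n,x0,x1,y0,y1):
    m=(X>x0)&(X<x1)&(Y>y0)&(Y<y1)&(abs(P[...,2])<.1);print(n,np.median(P[...,2][m]).round(4),m.sum())
z("block",.003,.012,-.11,.11);z("block far",.064,.068,-.11,.11);z("felt",-.07,-.02,.075,.11);z("felt2",-.07,-.02,-.11,-.075)
z("pocket lar",.025,.045,-.01,.01);z("pocket sm",.028,.042,-.085,-.073);z("desk",-.06,.03,-.16,-.14);z("seatR",-.05,-.03,-.055,-.049);z("seatL",-.05,-.03,.049,.055)
for n,(wx,wy) in dict(tray=(0,0)).items():
    w=ctr;
for n,p in dict(med=(.035,.079),lar=(.035,0),small=(.035,-.079),rest=(-.04,0)).items(): print(n,(ctr+p[0]*ex+p[1]*ey).round(4))
```

```text
shift [-0.4009 -0.4643  0.0404] rot [-9.0000e-04  6.0000e-04  1.1978e+00]
block 0.0172 280
block far 0.0175 130
felt 0.0058 257
felt2 0.0054 256
pocket lar 0.0084 60
pocket sm 0.0101 23
desk -0.001 261
seatR 0.0237 17
seatL 0.0243 18
med [0.541  0.1539]
lar [0.5494 0.0753]
small [ 0.5578 -0.0032]
rest [0.4748 0.0673]
```

Careful with the scale: shifts go in shares of 0.6 m and turns go in shares of 90 degrees. That gives: -0.464 m is -0.7733, -0.4 m is -0.6667, 1.198 rad is 0.7627.

Emit:
{"name": "step_hand", "arguments": {"steps": [[[0.07,-0.3333,-0.3833,0.0333,0,0,0.382],[0.07,-0.6667,-0.7733,0.0667,0,0,0.7627],[0.07,-0.6667,-0.7733,0.0667,0,0,0.7627],[0.07,-0.6667,-0.7733,0.0667,0,0,0.7627],[0.07,-0.6667,-0.7733,0.0667,0,0,0.7627],[0.07,-0.6667,-0.7733,0.0667,0,0,0.7627],[0.07,-0.6667,-0.7733,0.0667,0,0,0.7627],[0.07,-0.6667,-0.7733,0.0667,0,0,0.7627],[0.07,-0.6667,-0.7733,0.0667,0,0,0.7627],[0.07,-0.6667,-0.7733,0.0667,0,0,0.7627],[0.07,-0.6667,-0.7733,0.0667,0,0,0.7627],[0.07,-0.6667,-0.7733,0.0667,0,0,0.7627],[0.07,-0.6667,-0.7733,0.0667,0,0,0.7627],[0.07,-0.6667,-0.7733,0.0667,0,0,0.7627],[0.07,-0.6667,-0.7733,0.0667,0,0,0.7627],[0.07,-0.6667,-0.7733,0.0667,0,0,0.7627]]], "force": 20}}

```text
time: 1.7
tcp_pos: [0.4491, 0.0521, 0.2007]
ee_rot: [-3.142, -0.0, 1.572]
contact_force: [0.5, 0.0, -0.5]
finger_gap: 0.0702
gripper_force: 0.0
```

```bash
python3 g.py 0.531 -0.358 0.12 1.571
```

```text
shift [-0.4102  0.0812  0.0806] rot [-0.     -0.0002  0.0014]
```

Scaled: -0.41 m is -0.6833, -0.2 m is -0.3333.

Emit:
{"name": "step_hand", "arguments": {"steps": [[[0.07,-0.3333,0.0667,0,0,0,0],[0.07,-0.3333,0.0667,0,0,0,0],[0.07,-0.3333,0.0667,0,0,0,0],[0.07,-0.6833,0.135,0.1333,0,0,0],[0.07,-0.6833,0.135,0.1333,0,0,0],[0.07,-0.6833,0.135,0.1333,0,0,0],[0.07,-0.6833,0.135,0.1333,0,0,0],[0.07,-0.6833,0.135,0.1333,0,0,0],[0.07,-0.6833,0.135,0.1333,0,0,0],[0.07,-0.6833,0.135,0.1333,0,0,0],[0.07,-0.6833,0.135,0.1333,0,0,0],[0.07,-0.6833,0.135,0.1333,0,0,0],[0.07,-0.6833,0.135,0.1333,0,0,0],[0.07,-0.6833,0.135,0.1333,0,0,0]]]}}

```text
time: 3.1
tcp_pos: [0.5307, -0.3583, 0.1213]
ee_rot: [3.141, 0.001, 1.572]
contact_force: [-0.2, 0.1, 0.3]
finger_gap: 0.0702
gripper_force: 0.0
```

```bash
python3 g.py 0.531 -0.358 0.034 1.571
```

Run:
```python
from rig import r
from h import *
c=r.capture("scene");cv2.imwrite("pics/s2.png",cv2.resize(c["color"][150:390,350:640],None,fx=2.4,fy=2.4))
```

```text
shift [0.0003 0.0002 0.0873] rot [0.0008 0.0005 0.001 ]
```

View pics/s2.png

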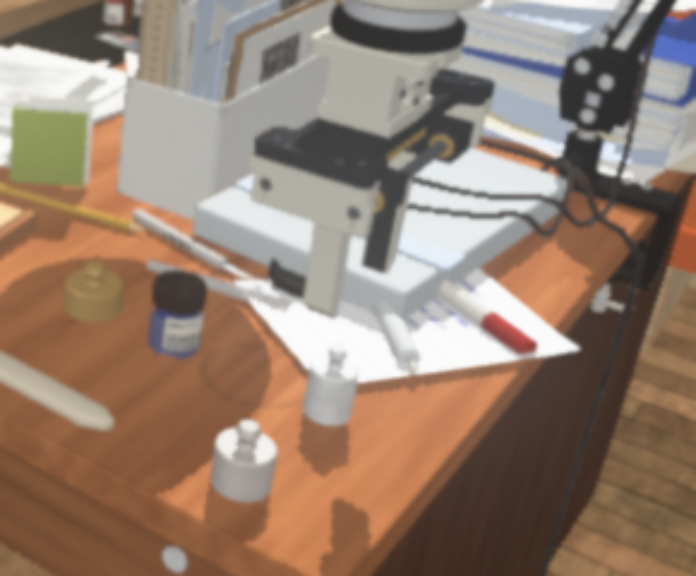

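The picture shows the gripper straddling above the slim weight, whose knob is at crop (338,355). Before descending I'll check the projection.

Run:
```python
from h import *
S=np.load("scene1.npz")
for n,p,o in [("slim",(.531,-.358,.052),(338,353)),("mid",(.4258,-.3513,.044),(247,428)),("brass",(.5325,-.16,.038),(97,270))]: print(n,proj(S,p).round(1),np.array(o)/2.4+[350,150], plane(S,[np.array(o)/2.4+[350,150]],p[2]).round(4))
print(proj(S,[(.531,-.358,.036),(.531,-.358,0),(.531,-.374,0),(.531,-.342,0)]).round(1))
```

```text
slim [[490.5 295.2]] [490.83333333 297.08333333] [[ 0.5263 -0.3609  0.052 ]]
mid [[452.9 327.6]] [452.91666667 328.33333333] [[ 0.4242 -0.3522  0.044 ]]
brass [[389.4 260.5]] [390.41666667 262.5       ] [[ 0.5279 -0.1656  0.038 ]]
[[488.9 303.5]
 [485.5 321.6]
 [494.6 325.6]
 [476.6 317.7]]
```

Emit:
{"name": "step_hand", "arguments": {"steps": [[[0.07,0,0,0.0833,0,0,0],[0.07,0,0,0.1333,0,0,0],[0.07,0,0,0.1433,0,0,0],[0.07,0,0,0.1433,0,0,0],[0.07,0,0,0.1433,0,0,0]]]}}

```text
time: 3.65
tcp_pos: [0.5312, -0.3597, 0.0367]
ee_rot: [3.14, 0.001, 1.571]
contact_force: [0.3, -0.6, 0.0]
finger_gap: 0.0698
gripper_force: 0.0
```

Scaled: 0.001 m is 0.0017.

Emit:
{"name": "step_hand", "arguments": {"steps": [[[0.05,0,0,0.0017,0,0,0],[0.02,0,0,0.0017,0,0,0],[0.02,0,0,0.0017,0,0,0],[0.02,0,0,0.0017,0,0,0],[0.02,0,0,0.0017,0,0,0],[0.02,0,0,0.0017,0,0,0],[0.02,0,0,0.0017,0,0,0],[0.02,0,0,0.0017,0,0,0]]], "force": 30}}

```text
time: 4.45
tcp_pos: [0.5306, -0.3593, 0.0339]
ee_rot: [3.141, 0.0, 1.571]
contact_force: [1.9, -0.3, 3.3]
finger_gap: 0.0314
gripper_force: 30.0
```

```bash
python3 g.py 0.557 -0.0038 0.034 1.678
```

```text
shift [ 3.555e-01  2.640e-02 -2.000e-04] rot [ 0.0005  0.0003 -0.1072]
```

Scaled: 0.355 m is 0.5917, -0.08 m is -0.1333.

Emit:
{"name": "step_hand", "arguments": {"steps": [[[0.02,0,0,-0.0833,0,0,0],[0.02,0,0,-0.1333,0,0,0],[0.02,0.5917,0.0442,-0.1333,0,0,0],[0.02,0.5917,0.0442,-0.1333,0,0,0],[0.02,0.5917,0.0442,-0.1333,0,0,0],[0.02,0.5917,0.0442,-0.1333,0,0,0],[0.02,0.5917,0.0442,-0.1333,0,0,0],[0.02,0.5917,0.0442,-0.1333,0,0,0],[0.02,0.5917,0.0442,-0.1333,0,0,0],[0.02,0.5917,0.0442,-0.1333,0,0,0],[0.02,0.5917,0.0442,-0.1333,0,0,0],[0.02,0.5917,0.0442,-0.1333,0,0,0],[0.02,0.5917,0.0442,-0.0917,0,0,0],[0.02,0.5917,0.0442,-0.0917,0,0,0]]]}}

```text
time: 5.85
tcp_pos: [0.5555, -0.0056, 0.0859]
ee_rot: [-3.137, 0.0, 1.569]
contact_force: [-0.8, -0.7, -2.3]
finger_gap: 0.0314
gripper_force: 30.0
```

```bash
python3 g.py 0.557 -0.0045 0.043 1.571
```

Run:
```python
from rig import r
from h import *
c=r.capture("scene");cv2.imwrite("pics/s3.png",cv2.resize(c["color"][120:290,200:420],None,fx=3.5,fy=3.5,interpolation=2))
print([k for k in proj(c,[(.5575,-.0038,.019),(.5575,-.0038,.06)]).round(1)])
```

```text
shift [0.0011 0.0017 0.0429] rot [-0.0042  0.     -0.0021]
[array([334.6, 238.7]), array([334.8, 220.8])]
```

View pics/s3.png

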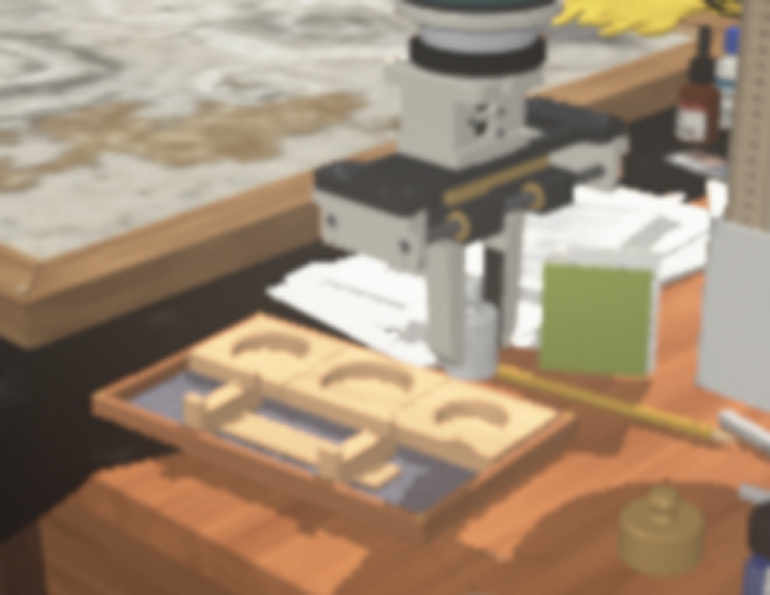

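The weight hangs upright at crop (475,345), over the small pocket at (472,417). That matches the predicted pocket centre to under 1 px.

Scaled: 0.042 m is 0.07, 0.035 m is 0.0583.

Emit:
{"name": "step_hand", "arguments": {"steps": [[[0.02,0.0008,0.0017,0.0333,0,0,0],[0.02,0.0008,0.0017,0.0583,0,0,0],[0.02,0.0008,0.0017,0.07,0,0,0],[0.02,0.0008,0.0017,0.07,0,0,0],[0.02,0.0008,0.0017,0.07,0,0,0]]]}}

```text
time: 6.4
tcp_pos: [0.5581, -0.0038, 0.0472]
ee_rot: [3.141, 0.0, 1.571]
contact_force: [0.4, -0.4, -1.7]
finger_gap: 0.0311
gripper_force: 30.0
```

```bash
python3 g.py 0.557 -0.0045 0.043 1.571
```

```text
shift [-0.0007 -0.0011  0.0042] rot [ 0.0002  0.     -0.0004]
```

Scaled: 0.002 m is 0.0033, -0.001 m is -0.0017.

Emit:
{"name": "step_hand", "arguments": {"steps": [[[0.02,0,-0.0017,0,0,0,0],[0.02,0,-0.0017,0,0,0,0],[0.02,0,-0.0017,0.0033,0,0,0],[0.02,0,-0.0017,0.0033,0,0,0],[0.02,0,-0.0017,0.0033,0,0,0]]]}}

```text
time: 6.9
tcp_pos: [0.5569, -0.0037, 0.0446]
ee_rot: [-3.142, 0.0, 1.571]
contact_force: [1.3, 0.3, -1.3]
finger_gap: 0.0313
gripper_force: 30.0
```

```bash
python3 g.py 0.557 -0.0045 0.043 1.571
```

```text
shift [-0.0008  0.0001  0.0016] rot [-0.0001  0.     -0.0002]
```

Scaled: -0.075 m is -0.125, -0.04 m is -0.0667.

Emit:
{"name": "step_hand", "arguments": {"steps": [[[0.02,0,0,0.0017,0,0,0],[0.02,0,0,0.0017,0,0,0],[0.02,0,0,0.0017,0,0,0],[0.055,0,0,0.0017,0,0,0],[0.055,0,0,0.0017,0,0,0],[0.055,0,0,0.0017,0,0,0],[0.055,0,0,0.0017,0,0,0],[0.055,0,0,-0.0667,0,0,0],[0.055,0,0,-0.125,0,0,0],[0.055,0,0,-0.125,0,0,0]]]}}

```text
time: 7.9
tcp_pos: [0.5588, -0.0037, 0.1248]
ee_rot: [3.135, 0.0, 1.571]
contact_force: [1.1, -0.4, -0.2]
finger_gap: 0.0551
gripper_force: 0.0
```

```bash
python3 g.py 0.4258 -0.3515 0.13 1.571
```

Run:
```python
from rig import r
from h import *
c=r.capture("scene");cv2.imwrite("pics/s4.png",cv2.resize(c["color"][120:290,200:420],None,fx=3.5,fy=3.5,interpolation=2))
```

```text
shift [-0.3477 -0.133  -0.006 ] rot [ 0.0068  0.0003 -0.0001]
```

View pics/s4.png

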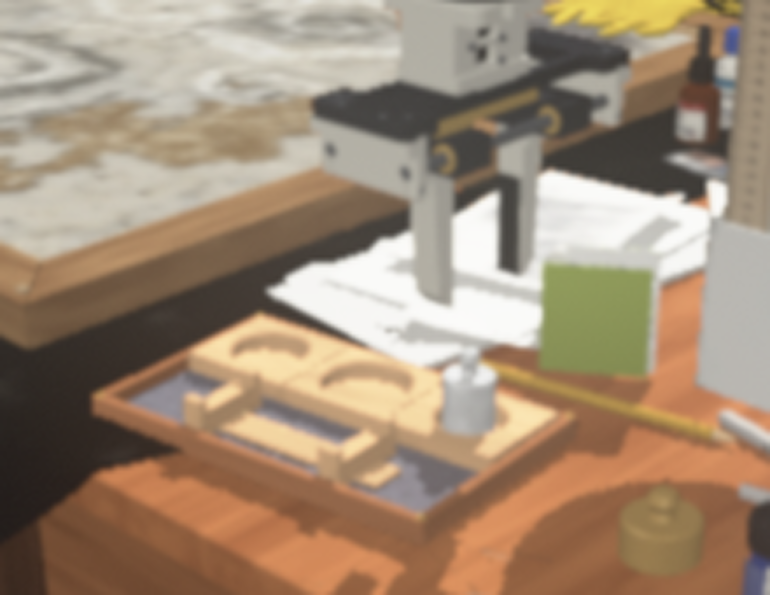

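The slim weight stands upright in the small pocket, at crop (470,395).

Scaled: -0.348 m is -0.58, -0.131 m is -0.2183.

Emit:
{"name": "step_hand", "arguments": {"steps": [[[0.07,-0.58,-0.2183,0,0,0,0],[0.07,-0.58,-0.2183,0,0,0,0],[0.07,-0.58,-0.2183,0,0,0,0],[0.07,-0.58,-0.2183,0,0,0,0],[0.07,-0.58,-0.2183,0,0,0,0],[0.07,-0.58,-0.2183,0,0,0,0],[0.07,-0.58,-0.2183,0,0,0,0],[0.07,-0.58,-0.2183,0,0,0,0],[0.07,-0.58,-0.2183,0,0,0,0],[0.07,-0.58,-0.2183,0,0,0,0],[0.07,-0.58,-0.2183,0,0,0,0],[0.07,-0.58,-0.2183,0,0,0,0]]]}}

```text
time: 9.15
tcp_pos: [0.4263, -0.3508, 0.1194]
ee_rot: [-3.141, -0.0, 1.572]
contact_force: [0.9, 0.2, -0.4]
finger_gap: 0.0696
gripper_force: 0.0
```

```bash
python3 g.py 0.4258 -0.3515 0.033 1.571
```

```text
shift [-0.0008 -0.0005  0.0864] rot [-0.0001 -0.0002  0.0011]
```

Scaled: 0.086 m is 0.1433, 0.075 m is 0.125.

Emit:
{"name": "step_hand", "arguments": {"steps": [[[0.07,-0.0008,0,0.0833,0,0,0],[0.07,-0.0008,0,0.125,0,0,0],[0.07,-0.0008,0,0.1433,0,0,0],[0.07,-0.0008,0,0.1433,0,0,0],[0.07,-0.0008,0,0.1433,0,0,0],[0.03,-0.0008,0,0.1433,0,0,0],[0.03,-0.0008,0,0.1433,0,0,0],[0.03,-0.0008,0,0.1433,0,0,0],[0.03,-0.0008,0,0.1433,0,0,0],[0.03,-0.0008,0,0.1433,0,0,0],[0.03,-0.0008,0,0.1433,0,0,0],[0.03,-0.0008,0,0.1433,0,0,0]]], "force": 30}}

```text
time: 10.35
tcp_pos: [0.4261, -0.3523, 0.034]
ee_rot: [3.141, 0.0, 1.571]
contact_force: [1.7, 0.0, 5.1]
finger_gap: 0.037
gripper_force: 30.0
```

```bash
python3 g.py 0.541 0.1533 0.033 1.571
```

```text
shift [0.5056 0.1149 0.0009] rot [ 0.0006  0.0004 -0.0002]
```

Scaled: 0.505 m is 0.8417, 0.1145 m is 0.1908.

Emit:
{"name": "step_hand", "arguments": {"steps": [[[0.03,0,0,-0.0833,0,0,0],[0.03,0,0,-0.15,0,0,0],[0.03,0.8417,0.1908,-0.15,0,0,0],[0.03,0.8417,0.1908,-0.15,0,0,0],[0.03,0.8417,0.1908,-0.15,0,0,0],[0.03,0.8417,0.1908,-0.15,0,0,0],[0.03,0.8417,0.1908,-0.15,0,0,0],[0.03,0.8417,0.1908,-0.15,0,0,0],[0.03,0.8417,0.1908,-0.15,0,0,0],[0.03,0.8417,0.1908,-0.15,0,0,0],[0.03,0.8417,0.1908,-0.15,0,0,0],[0.03,0.8417,0.1908,-0.15,0,0,0],[0.03,0.8417,0.1908,-0.15,0,0,0],[0.03,0.8417,0.1908,-0.15,0,0,0],[0.03,0.8417,0.1908,-0.15,0,0,0],[0.03,0.8417,0.1908,-0.0833,0,0,0],[0.03,0.8417,0.1908,-0.0833,0,0,0],[0.03,0.8417,0.1908,-0.0833,0,0,0]]]}}

```text
time: 12.15
tcp_pos: [0.54, 0.1516, 0.0838]
ee_rot: [-3.14, 0.0, 1.569]
contact_force: [0.2, 0.2, -1.9]
finger_gap: 0.0375
gripper_force: 30.0
```

```bash
python3 g.py 0.5408 0.1535 0.0435 1.571
```

```text
shift [0.0019 0.0008 0.0403] rot [-0.0015  0.0005 -0.0016]
```

Scaled: 0.037 m is 0.0617, 0.001 m is 0.0017.

Emit:
{"name": "step_hand", "arguments": {"steps": [[[0.03,0.0017,0.0008,0.0333,0,0,0],[0.03,0.0017,0.0008,0.05,0,0,0],[0.03,0.0017,0.0008,0.0617,0,0,0],[0.03,0.0017,0.0008,0.0617,0,0,0],[0.03,0.0017,0.0008,0.0617,0,0,0],[0.03,0.0017,0.0008,0.0617,0,0,0]]]}}

```text
time: 12.75
tcp_pos: [0.5413, 0.1539, 0.0475]
ee_rot: [3.141, -0.0, 1.571]
contact_force: [1.2, 0.2, -1.8]
finger_gap: 0.0369
gripper_force: 30.0
```

```bash
python3 g.py 0.5408 0.153 0.0435 1.571
```

```text
shift [-0.0009 -0.0005  0.004 ] rot [ 0.001  -0.0002 -0.0002]
```

Scaled: 0.004 m is 0.0067, 0.003 m is 0.005.

Emit:
{"name": "step_hand", "arguments": {"steps": [[[0.03,-0.0017,-0.0008,0.005,0,0,0],[0.03,-0.0017,-0.0008,0.005,0,0,0],[0.03,-0.0017,-0.0008,0.0067,0,0,0],[0.03,-0.0017,-0.0008,0.0067,0,0,0],[0.06,-0.0017,-0.0008,0.0067,0,0,0],[0.06,-0.0017,-0.0008,0.0067,0,0,0],[0.06,-0.0017,-0.0008,0.0067,0,0,0],[0.06,-0.0017,-0.0008,0.0067,0,0,0]]]}}

```text
time: 13.55
tcp_pos: [0.5403, 0.1528, 0.0425]
ee_rot: [-3.141, 0.0, 1.571]
contact_force: [-0.6, 0.0, 0.4]
finger_gap: 0.059
gripper_force: 0.0
```

```bash
python3 g.py 0.5325 -0.16 0.12 1.571
```

```text
shift [-0.3128 -0.0078 -0.0775] rot [-0.0002  0.0001 -0.0002]
```

Emit:
{"name": "step_hand", "arguments": {"steps": [[[0.06,0,0,-0.0667,0,0,0],[0.06,0,0,-0.125,0,0,0],[0.06,0,0,-0.125,0,0,0],[0.06,0,0,-0.125,0,0,0]]]}}

```text
time: 13.95
tcp_pos: [0.5406, 0.1529, 0.1182]
ee_rot: [3.14, -0.0, 1.571]
contact_force: [-0.6, 0.2, 0.4]
finger_gap: 0.06
gripper_force: 0.0
```

Run:
```python
from rig import r
from h import *
c=r.capture("scene");cv2.imwrite("pics/s5.png",cv2.resize(c["color"][120:290,200:420],None,fx=3.5,fy=3.5,interpolation=2))
```

```text
(no output)
```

View pics/s5.png

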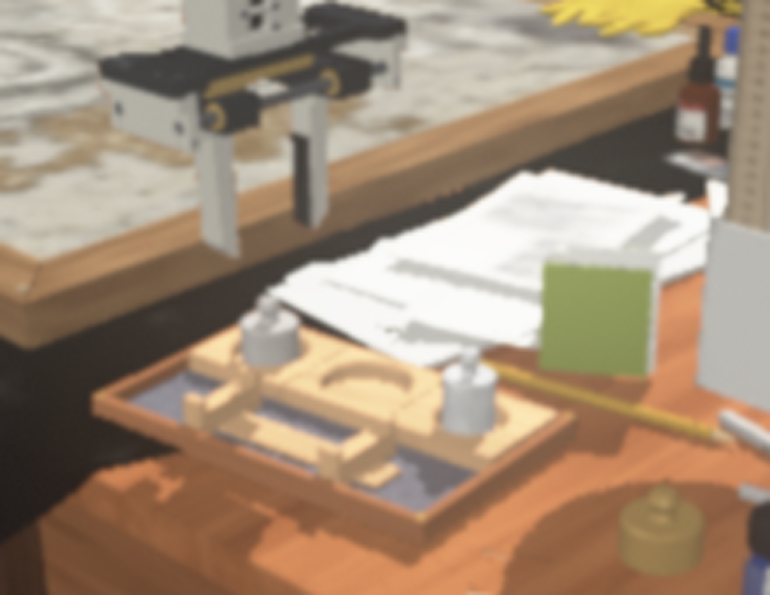

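The middle weight is seated in the medium pocket, at crop (270,335). Next is the brass weight.

Scaled: -0.313 m is -0.5217, -0.0078 m is -0.013.

Emit:
{"name": "step_hand", "arguments": {"steps": [[[0.08,-0.5217,-0.013,0,0,0,0],[0.08,-0.5217,-0.013,0,0,0,0],[0.08,-0.5217,-0.013,0,0,0,0],[0.08,-0.5217,-0.013,0,0,0,0],[0.08,-0.5217,-0.013,0,0,0,0],[0.08,-0.5217,-0.013,0,0,0,0],[0.08,-0.5217,-0.013,0,0,0,0],[0.08,-0.5217,-0.013,0,0,0,0],[0.08,-0.5217,-0.013,0,0,0,0],[0.08,-0.5217,-0.013,0,0,0,0],[0.08,-0.5217,-0.013,0,0,0,0]]]}}

```text
time: 15.1
tcp_pos: [0.5327, -0.1589, 0.1175]
ee_rot: [-3.141, -0.0, 1.572]
contact_force: [0.5, -0.3, 1.2]
finger_gap: 0.08
gripper_force: 0.0
```

```bash
python3 g.py 0.5325 -0.16 0.0325 1.571
```

```text
shift [-0.0011 -0.0002  0.085 ] rot [-0.0002 -0.0002  0.0015]
```

Scaled: 0.085 m is 0.1417, 0.075 m is 0.125.

Emit:
{"name": "step_hand", "arguments": {"steps": [[[0.08,-0.0008,0,0.0833,0,0,0],[0.08,-0.0008,0,0.125,0,0,0],[0.08,-0.0008,0,0.1417,0,0,0],[0.08,-0.0008,0,0.1417,0,0,0],[0.08,-0.0008,0,0.1417,0,0,0],[0.035,-0.0008,0,0.1417,0,0,0],[0.035,-0.0008,0,0.1417,0,0,0],[0.035,-0.0008,0,0.1417,0,0,0],[0.035,-0.0008,0,0.1417,0,0,0],[0.035,-0.0008,0,0.1417,0,0,0],[0.035,-0.0008,0,0.1417,0,0,0],[0.035,-0.0008,0,0.1417,0,0,0]]], "force": 35}}

```text
time: 16.3
tcp_pos: [0.5327, -0.1607, 0.0329]
ee_rot: [3.141, 0.0, 1.571]
contact_force: [1.4, 1.3, 2.4]
finger_gap: 0.0437
gripper_force: 35.0
```

```bash
python3 g.py 0.549 0.0742 0.0425 1.571
```

```text
shift [ 0.2349  0.0162 -0.0096] rot [ 0.0004  0.0001 -0.0003]
```

Scaled: 0.235 m is 0.3917, -0.1 m is -0.1667.

Emit:
{"name": "step_hand", "arguments": {"steps": [[[0.035,0,0,-0.0833,0,0,0],[0.035,0,0,-0.1667,0,0,0],[0.035,0,0,-0.1667,0,0,0],[0.035,0.3917,0.0267,-0.1667,0,0,0],[0.035,0.3917,0.0267,-0.1667,0,0,0],[0.035,0.3917,0.0267,-0.1667,0,0,0],[0.035,0.3917,0.0267,-0.1667,0,0,0],[0.035,0.3917,0.0267,-0.1667,0,0,0],[0.035,0.3917,0.0267,-0.1667,0,0,0],[0.035,0.3917,0.0267,-0.1667,0,0,0],[0.035,0.3917,0.0267,-0.1667,0,0,0],[0.035,0.3917,0.0267,-0.1667,0,0,0],[0.035,0.3917,0.0267,-0.0833,0,0,0],[0.035,0.3917,0.0267,-0.05,0,0,0],[0.035,0.3917,0.0267,-0.05,0,0,0],[0.035,0.3917,0.0267,-0.05,0,0,0],[0.035,0.3917,0.0267,-0.05,0,0,0]]]}}

```text
time: 18.0
tcp_pos: [0.5495, 0.074, 0.0645]
ee_rot: [3.139, -0.0, 1.57]
contact_force: [-0.4, -0.2, -3.8]
finger_gap: 0.0437
gripper_force: 35.0
```

```bash
python3 g.py 0.549 0.0745 0.0425 1.571
```

```text
shift [ 0.0004 -0.0006  0.022 ] rot [ 0.0023 -0.0002 -0.0008]
```

Scaled: 0.021 m is 0.035, 0.018 m is 0.03.

Emit:
{"name": "step_hand", "arguments": {"steps": [[[0.035,0,-0.0008,0.02,0,0,0],[0.035,0,-0.0008,0.03,0,0,0],[0.035,0,-0.0008,0.035,0,0,0],[0.035,0,-0.0008,0.035,0,0,0],[0.035,0,-0.0008,0.035,0,0,0],[0.065,0,-0.0008,0.035,0,0,0],[0.065,0,-0.0008,0.035,0,0,0],[0.065,0,-0.0008,0.035,0,0,0],[0.065,0,-0.0008,0.035,0,0,0]]]}}

```text
time: 18.9
tcp_pos: [0.5481, 0.0743, 0.0416]
ee_rot: [3.142, -0.0, 1.571]
contact_force: [-0.5, 0.3, 0.5]
finger_gap: 0.0641
gripper_force: 0.0
```

```bash
python3 g.py 0.417 -0.188 0.12 1.571
```

```text
shift [-0.2623 -0.1311 -0.0784] rot [ 0.     -0.     -0.0002]
```

Emit:
{"name": "step_hand", "arguments": {"steps": [[[0.065,0,0,-0.0667,0,0,0],[0.065,0,0,-0.15,0,0,0],[0.065,0,0,-0.15,0,0,0],[0.065,0,0,-0.15,0,0,0]]]}}

```text
time: 19.3
tcp_pos: [0.5486, 0.0744, 0.1328]
ee_rot: [3.139, -0.0, 1.571]
contact_force: [-0.4, 0.0, -0.7]
finger_gap: 0.0649
gripper_force: 0.0
```

Run:
```python
from rig import r
from h import *
c=r.capture("scene");cv2.imwrite("pics/s6.png",cv2.resize(c["color"][120:290,200:420],None,fx=3.5,fy=3.5,interpolation=2))
c=r.capture("top")
# folder, refined on its top plane
hsv=cv2.cvtColor(c["color"],cv2.COLOR_BGR2HSV);m=((hsv[...,1]<100)&(hsv[...,2]>90)).astype(np.uint8)
n,l,st,ce=cv2.connectedComponentsWithStats(m)
for i in range(1,n):
    if st[i][2]>40 and 340<st[i][0]<400 and 255<st[i][1]<285:
        print(st[i],ce[i])
        p=plane(c,np.argwhere(l==i)[:,::-1],.008)[:,:2]
        o,d=p.mean(0),cv2.fitLine(p.astype(np.float32),cv2.DIST_L2,0,.001,.001).ravel()
        print("centroid",o.round(4),"dir",d[:2].round(4),"rect",cv2.minAreaRect((p*1000).astype(np.float32)))
```

```text
[356 268  55   9 433] [382.21016166 272.15473441]
centroid [ 0.4167 -0.1867] dir [0.0353 0.9994] rect ((417.03753662109375, -188.8259735107422), (140.0538787841797, 20.681241989135742), 89.12635040283203)
```

View pics/s6.png

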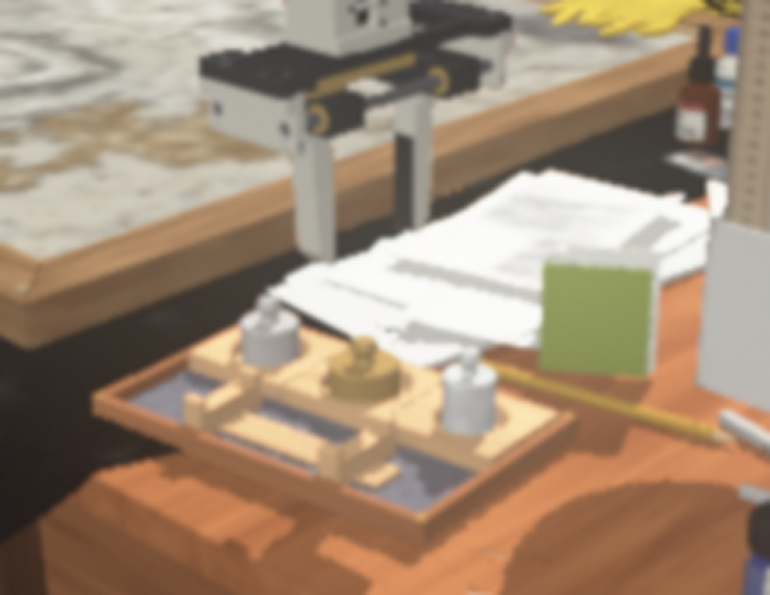

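All three weights are seated: middle at crop (270,335), brass at (365,372), slim at (470,395). Next is the folder.

Scaled: -0.262 m is -0.4367, 0.05 m is 0.0833, 0.021 rad is 0.0134.

Emit:
{"name": "step_hand", "arguments": {"steps": [[[0.05,-0.4367,-0.2183,0,0,0,0.0134],[0.05,-0.4367,-0.2183,0,0,0,0.0134],[0.05,-0.4367,-0.2183,0,0,0,0.0134],[0.05,-0.4367,-0.2183,0,0,0,0.0134],[0.05,-0.4367,-0.2183,0,0,0,0.0134],[0.05,-0.4367,-0.2183,0,0,0,0.0134],[0.05,-0.4367,-0.2183,0,0,0,0.0134],[0.05,-0.4367,-0.2183,0.0833,0,0,0.0134],[0.05,-0.4367,-0.2183,0.1167,0,0,0.0134],[0.05,-0.4367,-0.2183,0.1167,0,0,0.0134],[0.05,-0.4367,-0.2183,0.1167,0,0,0.0134],[0.05,-0.4367,-0.2183,0.1167,0,0,0.0134]]]}}

```text
time: 20.6
tcp_pos: [0.4178, -0.1877, 0.0629]
ee_rot: [3.14, 0.001, 1.55]
contact_force: [-1.2, 1.0, 0.3]
finger_gap: 0.0504
gripper_force: 0.0
```

```bash
python3 g.py 0.417 -0.1885 0.0245 1.55
```

```text
shift [-0.0008 -0.0008  0.0384] rot [0.0012 0.0006 0.0003]
```

Scaled: 0.037 m is 0.0617, 0.035 m is 0.0583.

Emit:
{"name": "step_hand", "arguments": {"steps": [[[0.05,-0.0005,0,0.0333,0,0,0],[0.05,-0.0005,0,0.05,0,0,0],[0.05,-0.0005,0,0.0583,0,0,0],[0.05,-0.0005,0,0.0617,0,0,0],[0.05,-0.0005,0,0.0617,0,0,0],[0.05,-0.0005,0,0.0617,0,0,0]]]}}

```text
time: 21.2
tcp_pos: [0.4173, -0.1881, 0.0252]
ee_rot: [3.141, 0.0, 1.55]
contact_force: [0.8, -1.4, -0.8]
finger_gap: 0.0499
gripper_force: 0.0
```

```bash
python3 g.py 0.417 -0.1885 0.0245 1.55
```

```text
shift [-0.0004 -0.0003  0.0007] rot [ 0.0006  0.0003 -0.0002]
```

Scaled: -0.08 m is -0.1333, -0.03 m is -0.05.

Emit:
{"name": "step_hand", "arguments": {"steps": [[[0.03,0,0,0.0017,0,0,0],[0.01,0,0,0.0017,0,0,0],[0.01,0,0,0.0017,0,0,0],[0.01,0,0,0.0017,0,0,0],[0.01,0,0,0.0017,0,0,0],[0.01,0,0,0.0017,0,0,0],[0.01,0,0,0.0017,0,0,0],[0.01,0,0,-0.05,0,0,0],[0.01,0,0,-0.1333,0,0,0],[0.01,0,0,-0.1333,0,0,0],[0.01,0,0,-0.1333,0,0,0]]], "force": 12}}

```text
time: 22.3
tcp_pos: [0.4175, -0.1882, 0.1055]
ee_rot: [3.14, 0.001, 1.55]
contact_force: [-0.1, 0.6, -1.1]
finger_gap: 0.0211
gripper_force: 12.0
```

```bash
python3 g.py 0.4748 0.067 0.09 1.678
```

```text
shift [0.2564 0.0519 0.0154] rot [ 0.0019  0.0011 -0.1282]
```

Careful with the scale: shifts go in shares of 0.6 m and turns go in shares of 90 degrees. That gives: 0.256 m is 0.4267, 0.0515 m is 0.0858, -0.128 rad is -0.0815.

Emit:
{"name": "step_hand", "arguments": {"steps": [[[0.01,0.4267,0.0858,0,0,0,-0.0815],[0.01,0.4267,0.0858,0,0,0,-0.0815],[0.01,0.4267,0.0858,0,0,0,-0.0815],[0.01,0.4267,0.0858,0,0,0,-0.0815],[0.01,0.4267,0.0858,0,0,0,-0.0815],[0.01,0.4267,0.0858,0,0,0,-0.0815],[0.01,0.4267,0.0858,0,0,0,-0.0815],[0.01,0.4267,0.0858,0,0,0,-0.0815],[0.01,0.4267,0.0858,0.0333,0,0,-0.0815],[0.01,0.4267,0.0858,0.0333,0,0,-0.0815],[0.01,0.4267,0.0858,0.0333,0,0,-0.0815],[0.01,0.4267,0.0858,0.0333,0,0,-0.0815]]]}}

```text
time: 23.5
tcp_pos: [0.4742, 0.0662, 0.0854]
ee_rot: [3.141, 0.0, 1.677]
contact_force: [-0.1, 0.1, 0.8]
finger_gap: 0.0214
gripper_force: 12.0
```

```bash
python3 g.py 0.4745 0.067 0.047 1.678
```

Run:
```python
from rig import r
from h import *
c=r.capture("scene");cv2.imwrite("pics/s7.png",cv2.resize(c["color"][120:290,200:420],None,fx=3.5,fy=3.5,interpolation=2))
```

```text
shift [0.0008 0.0004 0.0384] rot [ 0.0007  0.0001 -0.0013]
```

View pics/s7.png

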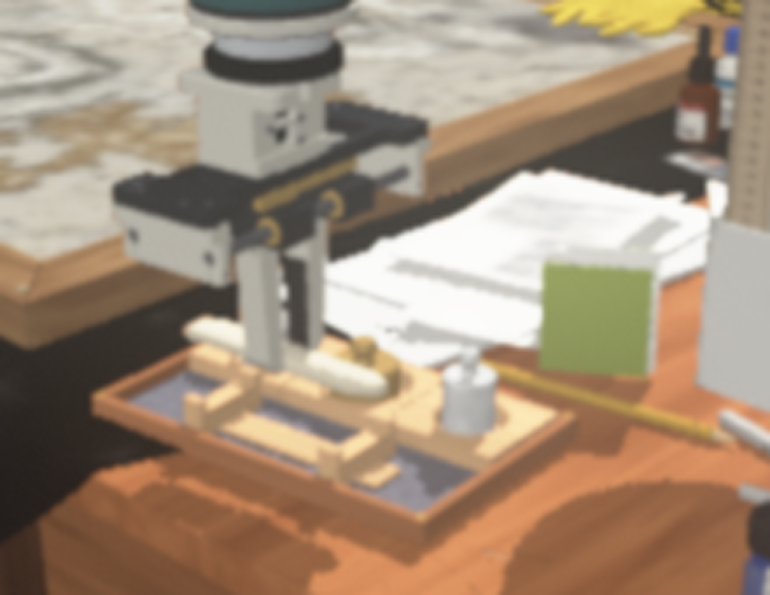

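The folder is held level, its ends at crop (188,325) and (388,388), above the rest.

Run:
```python
from h import *
S=np.load("scene1.npz");p=lambda q:np.array(q)/3.5+[200,120]
print(plane(S,[p((186,327)),p((389,387))],.066).round(4),plane(S,[p((186,327)),p((389,387))],.066).mean(0).round(4))
```

```text
[[ 0.4599  0.1365  0.066 ]
 [ 0.4839 -0.0076  0.066 ]] [0.4719 0.0645 0.066 ]
```

Emit:
{"name": "step_hand", "arguments": {"steps": [[[0.01,0.0013,0,0.0333,0,0,0],[0.01,0.0013,0,0.0533,0,0,0],[0.01,0.0013,0,0.06,0,0,0],[0.01,0.0013,0,0.06,0,0,0],[0.01,0.0013,0,0.06,0,0,0],[0.01,0.0013,0,0.06,0,0,0]]]}}

```text
time: 24.15
tcp_pos: [0.4742, 0.0677, 0.0492]
ee_rot: [3.141, 0.0, 1.678]
contact_force: [1.3, 1.0, -0.1]
finger_gap: 0.0214
gripper_force: 12.0
```

```bash
python3 g.py 0.4745 0.067 0.047 1.678
```

```text
shift [-0.0007  0.0003  0.0022] rot [ 0.0008  0.     -0.0002]
```

Scaled: 0.002 m is 0.0033, 0.001 m is 0.0017.

Emit:
{"name": "step_hand", "arguments": {"steps": [[[0.01,-0.0008,0,0.0017,0,0,0],[0.01,-0.0008,0,0.0033,0,0,0],[0.01,-0.0008,0,0.0033,0,0,0],[0.01,-0.0008,0,0.0033,0,0,0],[0.045,-0.0008,0,0.0033,0,0,0],[0.045,-0.0008,0,0.0033,0,0,0],[0.045,-0.0008,0,0.0033,0,0,0],[0.045,-0.0008,0,0.0033,0,0,0],[0.045,-0.0008,0,0.0033,0,0,0]]]}}

```text
time: 25.05
tcp_pos: [0.4739, 0.0672, 0.0466]
ee_rot: [-3.141, 0.0, 1.678]
contact_force: [-0.7, 1.0, 1.3]
finger_gap: 0.0448
gripper_force: 0.0
```

Emit:
{"name": "step_hand", "arguments": {"steps": [[[0.045,0,0,-0.0333,0,0,0],[0.045,0,0,-0.0833,0,0,0],[0.045,0,0,-0.1667,0,0,0],[0.045,0,0,-0.25,0,0,0],[0.045,0.1667,-0.1667,-0.25,0,0,0],[0.045,0.3333,-0.1667,-0.25,0,0,0],[0.045,0.5,-0.1667,-0.25,0,0,0],[0.045,0.5,-0.1667,-0.25,0,0,0],[0.045,0.5,-0.1667,-0.25,0,0,0],[0.045,0.5,-0.1667,-0.25,0,0,0],[0.045,0.5,-0.1667,-0.25,0,0,0],[0.045,0.5,-0.1667,-0.25,0,0,0]]]}}

```text
time: 26.25
tcp_pos: [0.3412, 0.357, 0.1963]
ee_rot: [-3.141, 0.0, 1.681]
contact_force: [-0.5, -0.6, 1.1]
finger_gap: 0.0449
gripper_force: 0.0
```

Run:
```python
from rig import r
from h import *
c=r.capture("scene");t=r.capture("top")
a=cv2.resize(c["color"][190:280,220:370],(750,450),interpolation=2)
cv2.imwrite("pics/s8.png",a)
b=cv2.resize(t["color"][195:285,225:340],None,fx=6,fy=6,interpolation=2);cv2.imwrite("pics/t8.png",b)
```

```text
(no output)
```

View pics/t8.png

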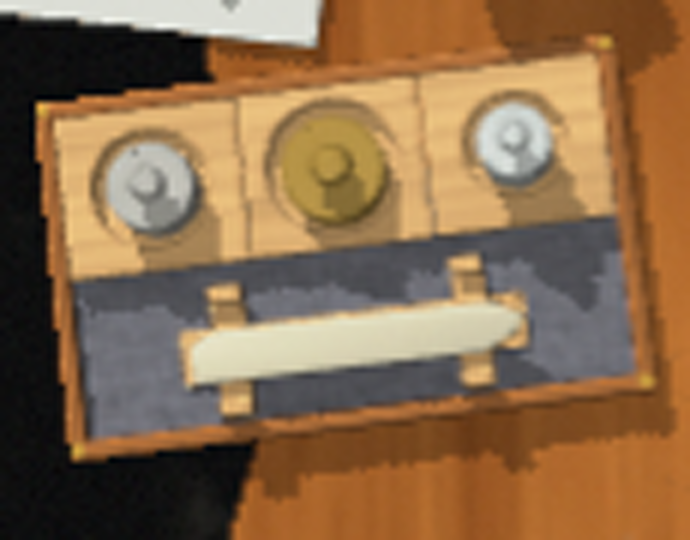

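View pics/s8.png

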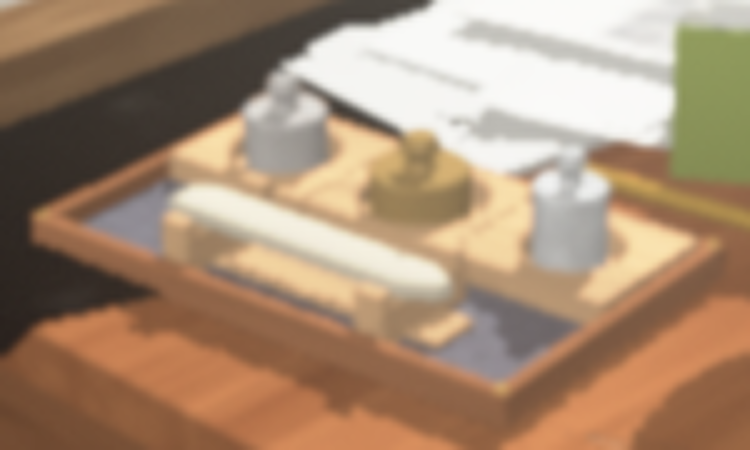

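Both views show all three weights upright in their pockets. The folder lies across both cradles, at top-crop x 190–524 against the rest bar's 180–528, so it is centred to about 1 mm. I'm handing in.

```bash
python3 -c "
from rig import r
print(r.close_job())"
```

```text
the job is handed in; nothing more can be done
None
```

I handed the job in at about 26 s on the robot's clock: each weight stands in the pocket for its size, the bone folder lies flat and centred on both cradles, and the jar and spool were left alone. The hand-in returned no verdict, so this rests on the final camera views.

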